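Stack the lunch tins and put the lid on

ROBOT

A 6-joint arm with a two-finger parallel gripper is mounted at the origin on a cart in front of the work surface, level with it; the furniture and walls round the work are solid. World frame = base frame: x ahead of the robot, y to its left, z up, the work surface at z = 0. Lengths are in m, angles in degrees, forces in N, time in s.
With the tool pointing down it reaches from about 0.25 to 0.725 m from the base axis. Payload 9.7 kg.
Tool frame: the origin (TCP) lies between the finger pads; the fingertips stand bot.tcp_to_tips ahead of it and the grasp point (between the pads) lies 11 mm behind it (bot.tcp_to_tips is the distance from the TCP to the fingertips, in m); z points along the fingers, y is the line along which they close (so a half turn about z gives the same grasp; the last joint's range is limited). The gripper opens to 85 mm and grips with 20 to 120 N. Pads are 22 mm wide; open, the fingers measure 114 mm over their backs; the gripper's body (76 mm by 85 mm) begins 54 mm behind the grasp point. The pads swing forward as they close: fully open they stand 13 mm farther back than shut.
Start: joints at [-73.167, 4.979, 10.078, 95.1, 0, 90], TCP at [0.159, -0.526, 0.239] pointing down, gripper open.
Joint ranges: [-179.16, 179.16], [-48.56, 103.87], [-65.8, 70.77], [-126.05, 130.52], [-82.76, 87.17], [-180, 180]. Speed limits (degrees/s): [127.2, 127.2, 147.25, 180, 180, 180].

INTERFACE

Orientations are given as [roll, pitch, yaw] about the fixed x, y, z axes, in that order (R = Rz(yaw) Ry(pitch) Rx(roll)).
In Python, from workcell import bot gives the robot as it stands. The module is installed in compiled form; this text tells all that it offers.
- The arm moves only by the tool carry_out, never from a script. Its arguments are lists of equal length, an entry for each row: "linear": the shift along the world's x, y, z normalised to -1 to 1, where 1 is 2 cm, a list of three; "rotation": the turn, a rotation vector about the world's x, y, z normalised to -1 to 1, where 1 is 8 degrees, a list of three; "grip": the closure, from -1 (fully open) to 1 (shut). In form: {"linear": [[tx, ty, tz], ...], "rotation": [[rx, ry, rz], ...], "grip": [grip, ...]}. A call has 1 to 12 rows; each row shifts and turns the commanded pose from where the row before left it; what a row does not reach is not made up. A row lasts 1/10 s, in which the tool goes at most 50 mm and 8.59 degrees, less where a joint would pass 70% of its speed; a pose out of reach is approached as far as the arm can. A call with a number of a shift or a turn outside -1 to 1 is refused whole. A call with a gripper value outside its range is refused whole. The fingers move at their own pace and stop on an object; "grip_force" is the grip in N (left out, the last holds). Time passes only in rows, so rows that do not move let the fingers close. It gives the time, the measured TCP pose, the force, the opening and the grip force at its end, in the units of the state.
- bot.get_obs(): the state, without advancing time (a new reading comes with each control period).
- bot.camera(name): name is "side" or "top" or "wrist"; returns the picture (400x640x3 uint8, blue, green, red); there is no depth.
- bot.camera_model(name): a dict with "fx", "fy", "cx", "cy" (pixels), "camera_from_world" (4x4, takes a point from world to camera coordinates). Camera axes: x right, y up, looking along -z (the intrinsics and any distortion apply to the point x, -y, -z); pixel columns grow to the right and rows downward; lengths in m; the calibration is good to about 2 mm. The wrist camera is an equidistant fisheye: a pixel r from the principal point sees the ray r / f radians off the axis. A picture is of the moment at which its call begins: read the wrist's pose just before it. camera_model takes no time and is no camera call; for the wrist camera it gives the pose at the moment of the call.
- bot.job_done(): hands the job in; it is judged then, once.
The state is a dict: "time": time; "q": joint angles; "qd": joint speeds; "joint_efforts": joint torques, N m; "ee_pos": TCP position; "tcp_rot": TCP orientation; "wrist_force": force on the tool from outside, world axes, zero at the start; "torque": the same for the moment, N m; "opening": finger opening in m; "grasp_force": force on a finger pad.
Only numpy, scipy, OpenCV 4.12 (cv2) and the standard library are available. Lean on these libraries where they do the work, as an engineer would, in place of code of your own. Each camera call takes 0.05 s, during which the arm holds its last target. There are 200 camera calls.

TASK

Put the steel lunch tins together on the middle of the round cork mat: the tallest tin at the bottom, the middle-sized one on it, the lowest one on top of that, each fully seated in the rim below, and close the stack with the lid. Do not tip over the tins or the lid on the way, and leave the egg cup, shaker, mug and garlic bulb where they stand.

Things in the scene. Friction and masses are not known exactly. Their poses are not given: they have to be found in the camera images.
- tin_deep: tallest of three loose, upright, open round steel tins: outside 62 mm, height 58 mm with foot, bore 56.4 mm, wall 2.8 mm. Its foot (52 mm wide, 6 mm high, bevelled) drops into a tin's rim with 2 mm to spare all round; the shoulder rests on the rim. Seated in this tin, the next tin's origin is 52 mm above this one. 0.15 kg. Origin: centre of the foot's underside, z up.
- tin_medium: middle-sized (by height) of three loose, upright, open round steel tins: outside 62 mm, height 44 mm with foot, bore 56.4 mm, wall 2.8 mm. Its foot (52 mm wide, 6 mm high, bevelled) drops into a tin's rim with 2 mm to spare all round; the shoulder rests on the rim. Seated in this tin, the next tin's origin is 38 mm above this one. 0.12 kg. Origin: centre of the foot's underside, z up.
- tin_shallow: lowest of three loose, upright, open round steel tins: outside 62 mm, height 32 mm with foot, bore 56.4 mm, wall 2.8 mm. Its foot (52 mm wide, 6 mm high, bevelled) drops into a tin's rim with 2 mm to spare all round; the shoulder rests on the rim. Seated in this tin, a tin's origin is 26 mm and the lid's 27 mm above this one. 0.09 kg. Origin: centre of the foot's underside, z up.
- lid: loose steel lid of the tins, a 62 mm disc with a round wooden knob to grip; height 35 mm. From below: a plug 52 mm wide, 5 mm high, that drops into a tin's rim with 2 mm to spare all round; disc from 5 to 10 mm; knob from 10 to 35 mm, 19 mm wide at its foot, 22 mm from 20 mm up. 0.07 kg. Origin: centre of the plug's underside, z up.
- cork_mat: round cork pot mat, 98 mm in diameter, 8 mm thick, fixed to the worktop. Origin: centre of its underside; its top is 8 mm above.
- wood_mat: square pale wooden mat, 94 x 94 mm, 8 mm thick, fixed to the worktop; it is not used. Origin: centre of its underside.
- egg_cup: turned wooden egg cup, 47 mm in diameter, 58 mm high, loose; a bystander. Origin: centre of its underside.
- shaker: small steel shaker with a domed perforated top, closed, 37 mm in diameter, 64 mm high, loose; a bystander. Origin: centre of its underside.
- mug: cream mug standing upside down, 63 mm in diameter (88 mm with its handle), 51 mm high, loose; a bystander. Origin: centre of its underside's bounding box; the handle points along its -y.
- garlic: whole garlic bulb, 60 mm wide, 59 mm high, stem up, loose; a bystander. Origin: centre of its underside.
There are look-alikes about, which are no part of the job. What is shaped like the tin_deep but turquoise is not meant.

How it is judged:
By the outcome, as a careful person would: the job done as asked, in the order asked, and still so for the second after the job is handed in, with the robot touching nothing.
It also fails if it takes over 99 s, if anything falls off the work surface, if the arm or the gripper's body presses on something with over 40 N, if the wrist force passes 120 N, or if a joint passes its speed limit or range.

## Working session

There is one attempt and no reset: what is moved stays moved. The work goes in short steps, Python scripts to look and compute and a tool call to move; the robot and the scene stay as the last step left them, time stands still between calls to the robot, and variables do not carry over. Pictures are saved under pics/ and viewed, at most 18 in all, crops included, and the job is handed in when it is done.

Besides the shell and the picture viewer there is one more tool, called as name(argument=value, ...) on one line, values as JSON. carry_out: Moves the arm, as the interface text tells. Its arguments: {"type":"object","properties":{"linear":{"type":"array","items":{"type":"array","items":{"type":"number"}}},"rotation":{"type":"array","items":{"type":"array","items":{"type":"number"}}},"grip":{"type":"array","items":{"type":"number"}},"grip_force":{"type":"number"}},"required":["linear","rotation","grip"]}

```bash
mkdir -p pics; ls; python3 - <<'E'
from workcell import bot
import cv2
print(bot.get_obs(), bot.tcp_to_tips)
for n in ("top","side","wrist"):
    m=bot.camera_model(n); print(n,m)
    cv2.imwrite(f"pics/{n}0.png",bot.camera(n))
E
```

```text
pics
{'time': 0.0, 'q': array([-7.31663455e+01,  5.01413215e+00,  1.00349944e+01,  9.50985582e+01,
       -4.55303638e-04,  9.00008499e+01]), 'qd': array([-0.05939533, -0.03359832, -0.12103539,  0.0488498 ,  0.06620835,
       -0.07773861]), 'joint_efforts': array([ 1.12151567e-03, -5.20392573e+01,  4.64800072e+01,  1.63774652e-02,
       -1.08613360e-04,  2.06911454e-05]), 'ee_pos': array([ 0.15921553, -0.52623758,  0.2385588 ]), 'tcp_rot': array([-1.79922304e+02,  4.56455723e-04,  1.68328052e+01]), 'wrist_force': array([-0.52436384, -1.14500498, -1.01047357]), 'torque': array([-0.02581398,  0.04155071,  0.00501341]), 'grasp_force': 0.0, 'opening': 0.0851903883153975} 0.008
top {'fx': 466.6447993976272, 'fy': 466.6447993976272, 'cx': 318.4573389077605, 'cy': 200.7305071915288, 'camera_from_world': array([[ 0.00804729, -0.99996456, -0.00247221, -0.15057958],
       [ 0.99499667,  0.00776105,  0.09960619, -0.50443987],
       [-0.09958347, -0.0032614 ,  0.99502387, -1.67707386],
       [ 0.        ,  0.        ,  0.        ,  1.        ]])}
side {'fx': 393.35980223995205, 'fy': 393.35980223995205, 'cx': 318.17610248844085, 'cy': 201.27213064045662, 'camera_from_world': array([[-0.87724701, -0.47940443, -0.02467951,  0.38215574],
       [ 0.14183764, -0.30797421,  0.94076244, -0.1580681 ],
       [-0.45860633,  0.82178056,  0.33816704, -0.85966961],
       [ 0.        ,  0.        ,  0.        ,  1.        ]])}
wrist {'fx': 309.70691628693146, 'fy': 309.70691628693146, 'cx': 316.5158333305333, 'cy': 194.78903843597345, 'camera_from_world': array([[ 0.2889649 , -0.95733704, -0.00225132, -0.54896804],
       [ 0.919981  ,  0.27833827, -0.27597603,  0.03474553],
       [ 0.2648287 ,  0.07767621,  0.96116188, -0.37868228],
       [ 0.        ,  0.        ,  0.        ,  1.        ]])}
```

View pics/top0.png

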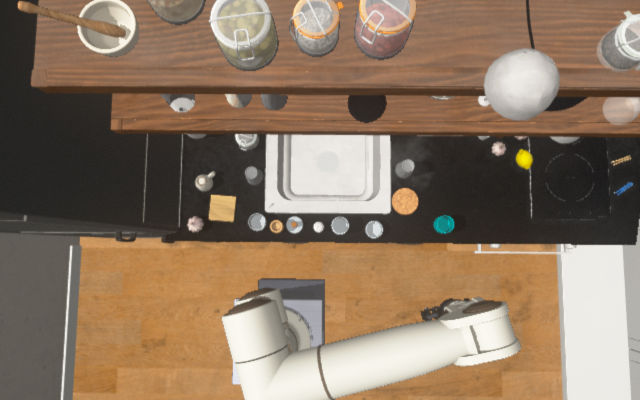

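View pics/side0.png

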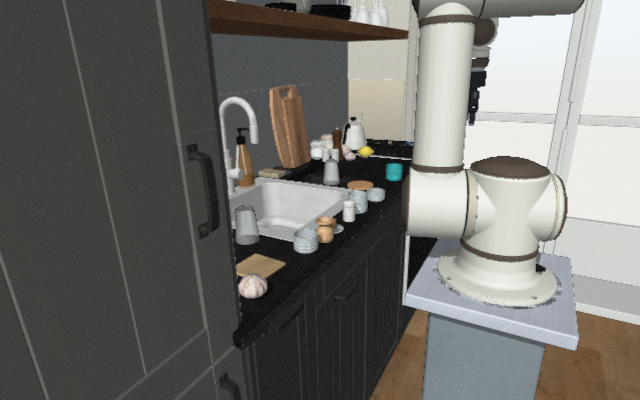

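The top view shows the cork mat at (405,201), three steel tins at (257,222), (340,226) and (374,229), something lid-like at (295,225), and the turquoise decoy at (444,224). I'll enlarge both views and get table coordinates.

```bash
cat > h.py <<'E'
import numpy as np, cv2
from workcell import bot
def ray(m,u,v,fish=False):
    x=(u-m["cx"])/m["fx"]; y=(v-m["cy"])/m["fy"]
    if fish:
        r=np.hypot(x,y); s=np.sin(r)/max(r,1e-9); d=np.array([x*s,-y*s,-np.cos(r)])
    else: d=np.array([x,-y,-1.])
    T=m["camera_from_world"]; R=T[:3,:3]; return -R.T@T[:3,3], R.T@d
def onz(m,u,v,z,fish=False):
    c,d=ray(m,u,v,fish); return c+d*(z-c[2])/d[2]
def proj(m,p,fish=False):
    q=m["camera_from_world"]@np.append(p,1); x,y,z=q[0],-q[1],-q[2]
    if fish:
        h=np.hypot(x,y); t=np.arctan2(h,z); x,y=x/h*t,y/h*t
    else: x,y=x/z,y/z
    return m["cx"]+m["fx"]*x, m["cy"]+m["fy"]*y
E
python3 - <<'E'
from h import *
m=bot.camera_model("top")
for n,u,v,z in [("tinL",257,222,.05),("egg",277,227,.05),("lid?",295,225,.02),("shaker?",319,228,.05),("tinM",340,226,.05),("tinR",374,229,.05),("cork",405,201,.008),("turq",444,224,.05),("wood",222,208,.008),("edge",340,240,0)]:
    print(n,onz(m,u,v,z).round(3))
a=cv2.imread("pics/top0.png")[170:245,180:470]; b=cv2.imread("pics/side0.png")[150:310,220:420]
a=cv2.resize(a,(800,207),interpolation=2); b=cv2.resize(b,(490,392),interpolation=2)
c=np.zeros((600,800,3),np.uint8); c[:207]=a; c[207:599,:490]=b
w=cv2.resize(cv2.imread("pics/wrist0.png"),(310,194)); c[207:401,490:]=w
cv2.imwrite("pics/c1.png",c)
E
```

```text
tinL [0.425 0.073 0.05 ]
egg [0.408 0.001 0.05 ]
lid? [ 0.417 -0.062  0.02 ]
shaker? [ 0.405 -0.149  0.05 ]
tinM [ 0.413 -0.224  0.05 ]
tinR [ 0.403 -0.346  0.05 ]
cork [ 0.509 -0.465  0.008]
turq [ 0.423 -0.596  0.05 ]
wood [0.478 0.208 0.008]
edge [ 0.364 -0.227  0.   ]
```

View pics/c1.png

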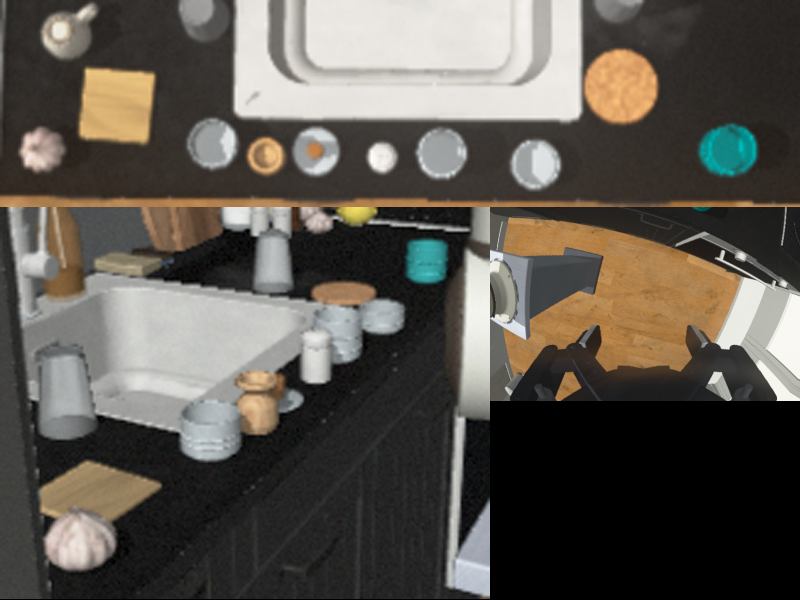

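In the enlarged crop the left tin (210,143 in the crop) looks medium, the centre one (440,153) tall with more ribs, and the right one (535,163) low. The lid, with its knob, is at (316,152). The shape at (727,150) is the turquoise look-alike. I'll move over the row and confirm with the wrist camera.

carry_out(linear=[[1,1,0.25],[1,1,0.25],[1,1,0.25],[1,1,0.25],[1,1,0.25],[1,1,0.25],[1,1,0.25],[1,1,0.25],[1,1,0.25],[1,1,0.25],[1,1,0.25],[1,1,0.25]], rotation=[[0,0,0.76],[0,0,0.76],[0,0,0.76],[0,0,0.76],[0,0,0.76],[0,0,0.76],[0,0,0.76],[0,0,0.76],[0,0,0.76],[0,0,0.76],[0,0,0.76],[0,0,0.76]], grip=[-1,-1,-1,-1,-1,-1,-1,-1,-1,-1,-1,-1])

```text
time: 1.35
ee_pos: [0.3999, -0.2855, 0.2993]
tcp_rot: [-180.0, -0.0, 90.0]
wrist_force: [-0.2, -0.3, -0.0]
opening: 0.0854
grasp_force: 0.0
```

carry_out(linear=[[0,0,0],[0,0,0]], rotation=[[0,0,0],[0,0,0]], grip=[-1,-1])

```text
time: 1.55
ee_pos: [0.3995, -0.2861, 0.2991]
tcp_rot: [-180.0, -0.0, 89.8]
wrist_force: [-0.1, -1.1, -0.5]
opening: 0.0856
grasp_force: 0.0
```

```bash
python3 - <<'E'
from h import *
import pickle
m=bot.camera_model("wrist"); w=bot.camera("wrist"); s=bot.camera("side");t=bot.camera("top")
pickle.dump(m,open("m1.pkl","wb"))
for n,i in (("wrist",w),("side",s),("top",t)): cv2.imwrite(f"pics/{n}1.png",i)
print(bot.get_obs()["ee_pos"],bot.get_obs()["tcp_rot"])
E
```

```text
[ 0.39872678 -0.28691807  0.29904575] [-1.79974806e+02 -5.66746141e-03  8.96919292e+01]
```

View pics/wrist1.png

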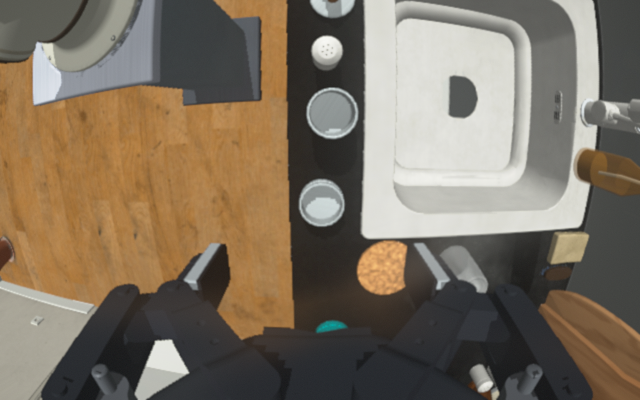

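The wrist view shows the lid at (332,5), shaker at (326,52), a large-looking tin at (332,113), a smaller one at (322,203), the cork mat at (384,268) and the turquoise decoy at (332,327). Next I'll measure the rims, whose apparent diameter gives the height.

```bash
cat >> h.py <<'E'
def blob(mask,u,v):
    n,l,st,c=cv2.connectedComponentsWithStats(mask.astype(np.uint8))
    k=l[v-6:v+7,u-6:u+7].ravel(); k=np.bincount(k[k>0]).argmax()
    mk=(l==k).astype(np.uint8)
    cs,_=cv2.findContours(mk,cv2.RETR_EXTERNAL,cv2.CHAIN_APPROX_NONE)
    return max(cs,key=cv2.contourArea)[:,0].astype(float)
def circ(m,c,z,fish):
    p=np.array([onz(m,u,v,z,fish)[:2] for u,v in c])
    h=cv2.convexHull((p*1000).astype(np.float32))
    (x,y),r=cv2.minEnclosingCircle(h); e=cv2.fitEllipse((p*1000).astype(np.float32))
    return np.round([x,y,2*r,e[0][0],e[0][1],*e[1]],1)
E
python3 - <<'E'
from h import *
import pickle
m=pickle.load(open("m1.pkl","rb")); w=cv2.imread("pics/wrist1.png"); hsv=cv2.cvtColor(w,40)
steel=hsv[...,2]>85
for n,u,v in (("M",332,113),("R",322,203)):
    c=blob(steel,u,v); print(n,len(c),c.min(0),c.max(0))
    for z in (.032,.044,.058): print(z,circ(m,c,z,1))
o=(hsv[...,1]>110)&(hsv[...,2]>90)&(hsv[...,0]<20)
c=blob(o,384,268); print("cork",c.min(0),c.max(0),circ(m,c,.008,1))
mt=bot.camera_model("top"); t=cv2.imread("pics/top0.png"); ht=cv2.cvtColor(t,40)
c=blob((ht[...,1]>80)&(ht[...,2]>90)&(ht[...,0]<20),405,201); print("cork top",circ(mt,c,.008,0))
for n,u,v in (("L",257,222),("lid",297,220),("M",340,226),("R",374,229)):
    c=blob(ht[...,2]>85,u,v); print(n,c.min(0),c.max(0))
    for z in (.01,.032,.044,.058): print(z,circ(mt,c,z,0))
E
```

```text
M 147 [306.  87.] [358. 138.]
0.032 [ 419.8 -221.2   68.1  419.9 -221.1   66.5   66.8]
0.044 [ 419.3 -221.    66.   419.3 -220.9   64.5   64.8]
0.058 [ 418.6 -220.9   63.7  418.7 -220.8   62.2   62.5]
R 134 [299. 179.] [344. 226.]
0.032 [ 406.5 -341.8   68.7  406.1 -342.2   62.2   68. ]
0.044 [ 406.4 -338.    66.7  406.  -338.4   60.3   66. ]
0.058 [ 406.2 -333.6   64.3  405.8 -334.    58.2   63.6]
cork [356. 240.] [406. 295.] [ 510.1 -459.9  102.4  504.6 -460.2   83.   104.5]
cork top [ 509.3 -464.1  103.6  509.4 -464.1   97.6  100.8]
L [248. 213.] [265. 231.]
0.01 [427.8  78.8  67.9 428.1  79.3  63.7  65.6]
0.032 [426.7  75.8  67.1 426.9  76.3  62.9  64.7]
0.044 [426.   74.2  66.6 426.3  74.7  62.5  64.3]
0.058 [425.3  72.3  66.  425.5  72.8  61.9  63.7]
lid [286. 216.] [302. 233.]
0.01 [419.  -57.6  66.1 419.5 -58.1  60.1  64. ]
0.032 [417.9 -58.8  65.3 418.4 -59.3  59.3  63.1]
0.044 [417.3 -59.5  64.8 417.8 -60.   58.9  62.7]
0.058 [416.7 -60.2  64.3 417.1 -60.8  58.4  62.2]
M [330. 216.] [349. 234.]
0.01 [ 418.2 -224.4   70.3  418.2 -224.4   65.7   67.3]
0.032 [ 417.1 -223.5   69.4  417.2 -223.4   64.9   66.5]
0.044 [ 416.6 -223.    68.9  416.6 -222.9   64.4   66. ]
0.058 [ 415.9 -222.4   68.3  415.9 -222.3   63.9   65.4]
R [365. 220.] [383. 238.]
0.01 [ 404.8 -349.2   68.6  404.6 -349.1   65.    65.8]
0.032 [ 403.9 -346.7   67.7  403.7 -346.6   64.2   65. ]
0.044 [ 403.4 -345.3   67.2  403.2 -345.2   63.7   64.5]
0.058 [ 402.8 -343.7   66.6  402.7 -343.6   63.2   64. ]
```

M is the deep tin: its rim measures 62.2 mm at z=58. R is the shallow one (62.2 mm at z=32), and L is medium by elimination. I'll confirm in one enlarged crop.

```bash
python3 - <<'E'
from h import *
w=cv2.imread("pics/wrist1.png")[0:345,280:440]; s=cv2.imread("pics/side1.png")[170:300,270:420]
c=np.zeros((600,800,3),np.uint8); c[:600,:278]=cv2.resize(w,(278,600),interpolation=2); c[:450,280:800]=cv2.resize(s,(520,450),interpolation=2)
cv2.imwrite("pics/c2.png",c)
E
```

```text
(no output)
```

View pics/c2.png

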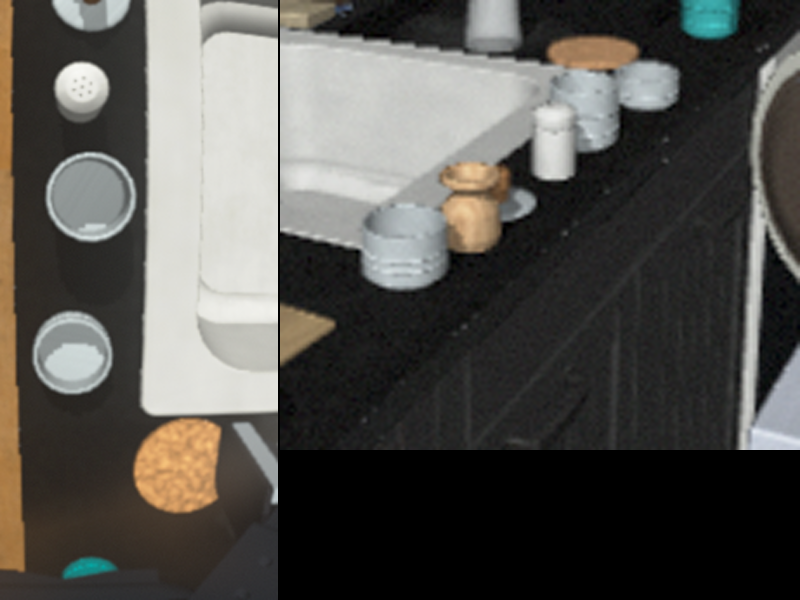

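The crop shows steel tins of three heights: tall at (585,108), low at (648,85) and medium at (405,245). The turquoise one at (710,15) is excluded. Now the deep tin.

carry_out(linear=[[0.25,0.82,-0.5],[0.25,0.82,-0.5],[0.25,0.82,-0.5],[0.25,0.82,-0.5],[0,0,-0.9],[0,0,-0.9],[0,0,-0.9],[0,0,-0.9],[0,0,-0.9],[0,0,-0.9],[0,0,-0.9],[0,0,-0.9]], rotation=[[0,0,0],[0,0,0],[0,0,0],[0,0,0],[0,0,0],[0,0,0],[0,0,0],[0,0,0],[0,0,0],[0,0,0],[0,0,0],[0,0,0]], grip=[-1,-1,-1,-1,-1,-1,-1,-1,-1,-1,-1,-1])

```text
time: 2.9
ee_pos: [0.4186, -0.2215, 0.1144]
tcp_rot: [-180.0, 0.0, 89.7]
wrist_force: [-0.5, 0.4, -0.5]
opening: 0.0851
grasp_force: 0.0
```

carry_out(linear=[[0,0,-0.8],[0,0,-0.8],[0,0,-0.8],[0,0,-0.8],[0,0,-0.8],[0,0,0],[0,0,0]], rotation=[[0,0,0],[0,0,0],[0,0,0],[0,0,0],[0,0,0],[0,0,0],[0,0,0]], grip=[-1,-1,-1,-1,-1,-1,-1])

```text
time: 3.6
ee_pos: [0.4188, -0.2212, 0.0355]
tcp_rot: [-180.0, -0.0, 89.7]
wrist_force: [-0.3, 0.6, -0.3]
opening: 0.0852
grasp_force: 0.0
```

carry_out(linear=[[0,0,0],[0,0,0],[0,0,0],[0,0,0],[0,0,0],[0,0,0],[0,0,0],[0,0,0]], rotation=[[0,0,0],[0,0,0],[0,0,0],[0,0,0],[0,0,0],[0,0,0],[0,0,0],[0,0,0]], grip=[1,1,1,1,1,1,1,1], grip_force=35)

```text
time: 4.4
ee_pos: [0.4197, -0.2213, 0.0367]
tcp_rot: [179.9, 0.1, 89.8]
wrist_force: [-2.9, -0.6, 6.0]
opening: 0.0616
grasp_force: 37.7
```

```bash
python3 - <<'E'
from h import *
m=bot.camera_model("wrist"); o=bot.get_obs(); w=bot.camera("wrist")
cv2.imwrite("pics/g1.png",w); print(o["ee_pos"],[proj(m,o["ee_pos"]+np.array(d),1) for d in ((.031,0,0),(-.031,0,0),(0,0,0.02))])
E
```

```text
[ 0.41967011 -0.22129543  0.03672001] [(np.float64(378.4443462032309), np.float64(257.4042111485336)), (np.float64(252.18667713274976), np.float64(257.88777132558437)), (np.float64(315.1174200209372), np.float64(280.16228595455055))]
```

View pics/g1.png

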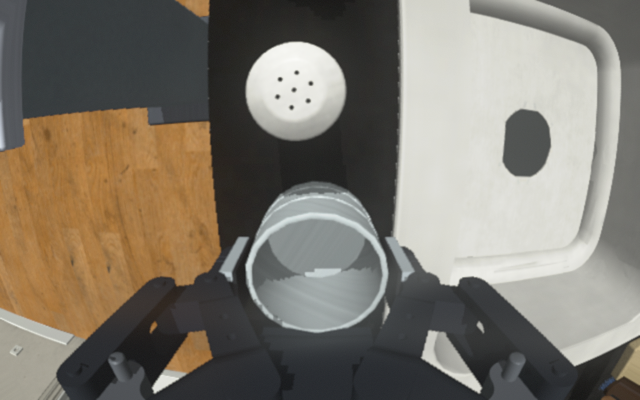

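The deep tin is held between the pads with its rim centre near (316,271), about 9 px off the TCP's projection. I'll quantify the y-offset in hand.

```bash
cat >> h.py <<'E'
def rim(m,pts,z):
    "circle through hand-read rim pixels on plane z"
    p=np.array([onz(m,u,v,z,1)[:2] for u,v in pts])
    A=np.c_[2*p,np.ones(len(p))]; s=np.linalg.lstsq(A,(p**2).sum(1),rcond=None)[0]
    return s[:2].round(4), round(2e3*np.sqrt(s[2]+s[:2]@s[:2]),1)
E
python3 - <<'E'
from h import *
m=bot.camera_model("wrist")
print(rim(m,[(316,212),(316,331),(247,272),(386,272)],.058),rim(m,[(316,212),(316,331),(247,272),(386,272)],.060))
E
```

```text
(array([ 0.4203, -0.2196]), np.float64(59.2)) (array([ 0.4203, -0.2184]), np.float64(58.1))
```

carry_out(linear=[[0,0,0.5],[0,0,0.8],[0,0,0.8],[0,0,0.8],[0,0,0.8],[0,0,0.8],[0,0,0.8],[0,0,0.5],[0,0,0]], rotation=[[0,0,0],[0,0,0],[0,0,0],[0,0,0],[0,0,0],[0,0,0],[0,0,0],[0,0,0],[0,0,0]], grip=[1,1,1,1,1,1,1,1,1])

```text
time: 5.35
ee_pos: [0.4199, -0.2211, 0.153]
tcp_rot: [179.9, 0.1, 89.8]
wrist_force: [-0.3, 0.5, -1.8]
opening: 0.0615
grasp_force: 38.8
```

carry_out(linear=[[0.383,-1,0],[0.383,-1,0],[0.383,-1,0],[0.383,-1,0],[0.383,-1,0],[0.383,-1,0],[0.383,-1,0],[0.383,-1,0],[0.383,-1,0],[0.383,-1,0],[0.383,-1,0],[0.383,-1,0]], rotation=[[0,0,0],[0,0,0],[0,0,0],[0,0,0],[0,0,0],[0,0,0],[0,0,0],[0,0,0],[0,0,0],[0,0,0],[0,0,0],[0,0,0]], grip=[1,1,1,1,1,1,1,1,1,1,1,1])

```text
time: 6.55
ee_pos: [0.5112, -0.4614, 0.1501]
tcp_rot: [-179.9, -0.1, 89.8]
wrist_force: [-0.1, 0.2, -0.7]
opening: 0.0612
grasp_force: 38.8
```

carry_out(linear=[[0,0,0],[0,0,-0.8],[0,0,-0.8],[0,0,-0.8],[0,0,-0.8],[0,0,-0.8],[0,0,0],[0,0,0]], rotation=[[0,0,0],[0,0,0],[0,0,0],[0,0,0],[0,0,0],[0,0,0],[0,0,0],[0,0,0]], grip=[1,1,1,1,1,1,1,1])

```text
time: 7.35
ee_pos: [0.511, -0.4605, 0.0711]
tcp_rot: [-180.0, -0.0, 89.8]
wrist_force: [0.6, 0.1, -0.9]
opening: 0.0616
grasp_force: 38.9
```

```bash
python3 - <<'E'
from h import *
m=bot.camera_model("wrist"); o=bot.get_obs(); w=bot.camera("wrist"); t=bot.camera("side"); print(o["ee_pos"])
p=cv2.resize(t[130:230,300:430],(320,246),interpolation=2)
c=np.zeros((400,800,3),np.uint8); c[:,:480]=w[:,80:560]; c[:246,480:]=p; cv2.imwrite("pics/c3.png",c)
E
```

```text
[ 0.51097335 -0.46045486  0.07112453]
```

View pics/c3.png

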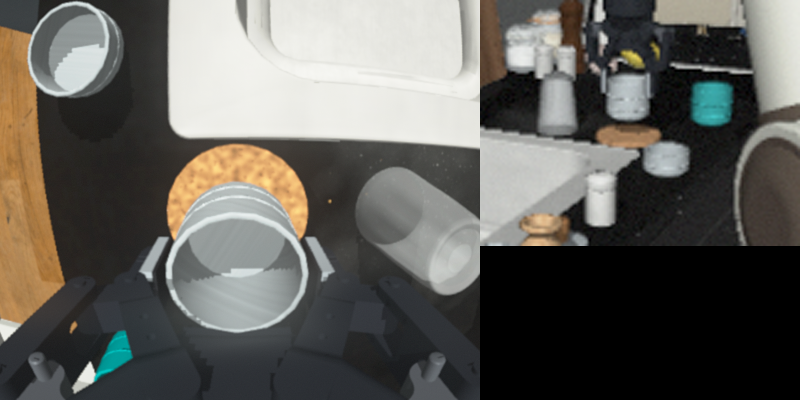

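The tin hangs above the cork. Cork edges in the crop are at left 167, right 308 and top 143. I'll fit the cork circle from its visible arc.

```bash
python3 - <<'E'
from h import *
m=bot.camera_model("wrist"); o=bot.get_obs(); w=bot.camera("wrist"); hsv=cv2.cvtColor(w,40)
k=(hsv[...,1]>90)&(hsv[...,2]>80)&(hsv[...,0]<22); k[:130]=0; k[225:]=0; k[:,:235]=0; k[:,400:]=0
pts=[(u,np.where(k[:,u])[0].min()) for u in range(255,382,3)]
print(o["ee_pos"],rim(m,pts,.008)); 
T=onz(m,318,143,.008,1); print(T, onz(m,247,207,.008,1), onz(m,388,207,.008,1))
print(rim(m,[(80+236,212),(80+236,331),(247,272),(387,272)],.071-.0367+.058))
E
```

```text
[ 0.51154728 -0.4610224   0.07237613] (array([ 0.5118, -0.4607]), np.float64(96.9))
[ 0.51330504 -0.41289791  0.008     ] [ 0.46458351 -0.45588133  0.008     ] [ 0.56117121 -0.45631238  0.008     ]
(array([ 0.5123, -0.4601]), np.float64(60.1))
```

The cork centre is (0.5118, -0.4607), so the tin is right over it. Lower.

carry_out(linear=[[0,0,-0.6],[0,0,-0.5],[0,0,-0.1],[0,0,-0.1],[0,0,-0.05],[0,0,0],[0,0,0]], rotation=[[0,0,0],[0,0,0],[0,0,0],[0,0,0],[0,0,0],[0,0,0],[0,0,0]], grip=[1,1,1,1,1,1,1])

```text
time: 8.2
ee_pos: [0.5112, -0.4609, 0.0449]
tcp_rot: [180.0, 0.0, 89.8]
wrist_force: [-3.1, 2.0, 4.1]
opening: 0.0616
grasp_force: 39.4
```

carry_out(linear=[[0,0,0],[0,0,0],[0,0,0],[0,0,0],[0,0,0],[0,0,0],[0,0,0.4],[0,0,1],[0,0,1],[0,0,1],[0,0,1],[0,0,1]], rotation=[[0,0,0],[0,0,0],[0,0,0],[0,0,0],[0,0,0],[0,0,0],[0,0,0],[0,0,0],[0,0,0],[0,0,0],[0,0,0],[0,0,0]], grip=[-1,-1,-1,-1,-1,-1,-1,-1,-1,-1,-1,-1])

```text
time: 9.4
ee_pos: [0.5112, -0.4608, 0.1539]
tcp_rot: [180.0, 0.0, 89.8]
wrist_force: [0.2, -0.7, -0.1]
opening: 0.0853
grasp_force: 0.0
```

```bash
python3 - <<'E'
from h import *
m=bot.camera_model("wrist"); o=bot.get_obs(); w=bot.camera("wrist"); print(o["ee_pos"])
cv2.imwrite("pics/r1.png",w); print(proj(m,(.512,-.461,.066),1),proj(m,(.512,-.461,.008),1))
E
```

```text
[ 0.51118719 -0.4608481   0.15391463]
(np.float64(316.7991139785714), np.float64(203.87689711888444)) (np.float64(316.74387232490943), np.float64(184.96272852848097))
```

View pics/r1.png

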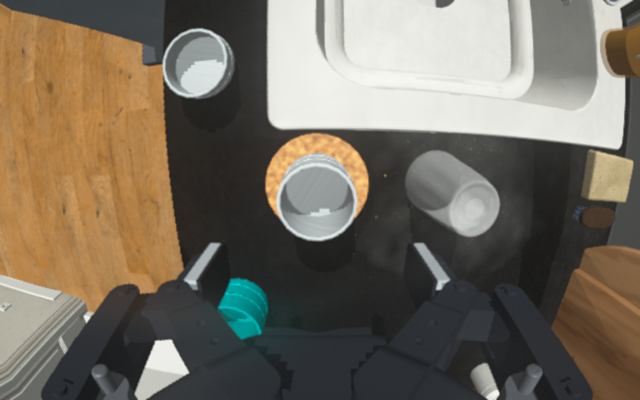

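The deep tin stands upright on the cork centre (rim centre (317,202), predicted (317,204)). On to the medium tin.

carry_out(linear=[[-0.17,1,0],[-0.17,1,0],[-0.17,1,0],[-0.17,1,0],[-0.17,1,0],[-0.17,1,0],[-0.17,1,0],[-0.17,1,0],[-0.17,1,0],[-0.17,1,0],[-0.17,1,0],[-0.17,1,0]], rotation=[[0,0,0],[0,0,0],[0,0,0],[0,0,0],[0,0,0],[0,0,0],[0,0,0],[0,0,0],[0,0,0],[0,0,0],[0,0,0],[0,0,0]], grip=[-1,-1,-1,-1,-1,-1,-1,-1,-1,-1,-1,-1])

```text
time: 10.65
ee_pos: [0.4702, -0.2201, 0.1527]
tcp_rot: [180.0, 0.0, 89.8]
wrist_force: [0.2, -0.1, -0.2]
opening: 0.0853
grasp_force: 0.0
```

carry_out(linear=[[-0.17,1,0.25],[-0.17,1,0.25],[-0.17,1,0.25],[-0.17,1,0.25],[-0.17,1,0.25],[-0.17,1,0.25],[-0.17,1,0.25],[-0.17,1,0.25],[-0.17,1,0.25],[-0.17,1,0.25],[-0.17,1,0],[-0.17,1,0]], rotation=[[0,0,0],[0,0,0],[0,0,0],[0,0,0],[0,0,0],[0,0,0],[0,0,0],[0,0,0],[0,0,0],[0,0,0],[0,0,0],[0,0,0]], grip=[-1,-1,-1,-1,-1,-1,-1,-1,-1,-1,-1,-1])

```text
time: 11.85
ee_pos: [0.4294, 0.0199, 0.2029]
tcp_rot: [179.9, -0.0, 89.8]
wrist_force: [0.4, -0.4, -0.0]
opening: 0.0854
grasp_force: 0.0
```

carry_out(linear=[[0,0,0],[0,0,0]], rotation=[[0,0,0],[0,0,0]], grip=[-1,-1])

```text
time: 12.05
ee_pos: [0.4296, 0.0192, 0.2026]
tcp_rot: [180.0, 0.0, 89.9]
wrist_force: [0.7, 0.2, -0.3]
opening: 0.0849
grasp_force: 0.0
```

```bash
python3 - <<'E'
from h import *
m=bot.camera_model("wrist"); o=bot.get_obs(); w=bot.camera("wrist"); print(o["ee_pos"],o["tcp_rot"])
cv2.imwrite("pics/w2.png",w); hsv=cv2.cvtColor(w,40)
u,v=map(int,proj(m,(.429,.076,.044),1)); print(u,v)
c=blob(hsv[...,2]>85,u,v); print(c.min(0),c.max(0))
for z in (.032,.044,.058): print(z,circ(m,c,z,1))
u,v=map(int,proj(m,(.420,-.059,.03),1)); print(u,v)
E
```

```text
[0.42962344 0.01922813 0.20257089] [1.79961205e+02 9.92668430e-03 8.98608417e+01]
314 122
[282.  87.] [349. 153.]
0.032 [429.3  78.1  66.  429.3  77.9  64.7  64.8]
0.044 [429.4  78.5  63.4 429.3  78.4  62.2  62.2]
0.058 [429.4  79.   60.3 429.4  78.9  59.2  59.3]
307 248
```

View pics/w2.png

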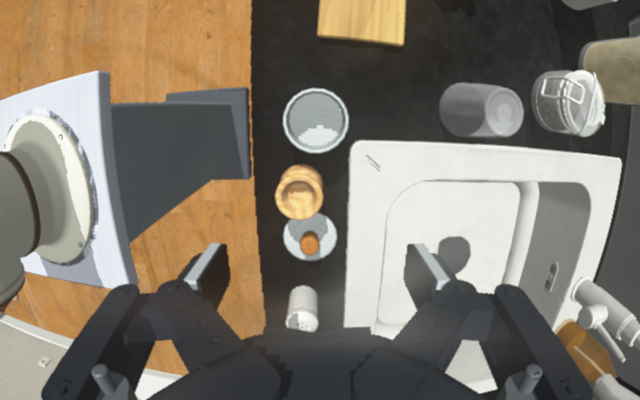

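The medium tin's rim is 62.2 mm at z=44, centre (0.4294, 0.0784), pixel (316,120). The lid knob is at (309,243). Grasping the medium tin.

carry_out(linear=[[0,0.98,0],[0,0.98,0],[0,0.98,-0.1],[0,0,-0.9],[0,0,-0.9],[0,0,-0.9],[0,0,-0.9],[0,0,-0.9],[0,0,-0.9],[0,0,-0.9],[0,0,-0.9],[0,0,-0.5]], rotation=[[0,0,0],[0,0,0],[0,0,0],[0,0,0],[0,0,0],[0,0,0],[0,0,0],[0,0,0],[0,0,0],[0,0,0],[0,0,0],[0,0,0]], grip=[-1,-1,-1,-1,-1,-1,-1,-1,-1,-1,-1,-1])

```text
time: 13.3
ee_pos: [0.4292, 0.0771, 0.0449]
tcp_rot: [-179.9, 0.0, 89.7]
wrist_force: [-0.6, 0.8, 0.2]
opening: 0.0856
grasp_force: 0.0
```

carry_out(linear=[[0,0,-0.6],[0,0,-0.3],[0,0,0],[0,0,0],[0,0,0],[0,0,0],[0,0,0],[0,0,0],[0,0,0],[0,0,0]], rotation=[[0,0,0],[0,0,0],[0,0,0],[0,0,0],[0,0,0],[0,0,0],[0,0,0],[0,0,0],[0,0,0],[0,0,0]], grip=[-1,-1,-1,1,1,1,1,1,1,1])

```text
time: 14.3
ee_pos: [0.4301, 0.0781, 0.0295]
tcp_rot: [179.9, -0.0, 89.8]
wrist_force: [-1.6, -0.7, 6.3]
opening: 0.0614
grasp_force: 37.7
```

carry_out(linear=[[0,0,0.5],[0,0,1],[0,0,1],[0,0,1],[0,0,1],[0,0,1],[0,0,1],[0,0,0],[0.15,-1,0],[0.15,-1,0],[0.15,-1,0],[0.15,-1,0]], rotation=[[0,0,0],[0,0,0],[0,0,0],[0,0,0],[0,0,0],[0,0,0],[0,0,0],[0,0,0],[0,0,0],[0,0,0],[0,0,0],[0,0,0]], grip=[1,1,1,1,1,1,1,1,1,1,1,1])

```text
time: 15.5
ee_pos: [0.4414, -0.0027, 0.1577]
tcp_rot: [-180.0, -0.0, 89.8]
wrist_force: [0.1, -0.4, -1.4]
opening: 0.0606
grasp_force: 38.6
```

carry_out(linear=[[0.15,-1,0],[0.15,-1,0],[0.15,-1,0],[0.15,-1,0],[0.15,-1,0],[0.15,-1,0],[0.15,-1,0],[0.15,-1,0],[0.15,-1,0],[0.15,-1,0],[0.15,-1,0],[0.15,-1,0]], rotation=[[0,0,0],[0,0,0],[0,0,0],[0,0,0],[0,0,0],[0,0,0],[0,0,0],[0,0,0],[0,0,0],[0,0,0],[0,0,0],[0,0,0]], grip=[1,1,1,1,1,1,1,1,1,1,1,1])

```text
time: 16.7
ee_pos: [0.4774, -0.2427, 0.1576]
tcp_rot: [-180.0, -0.0, 89.8]
wrist_force: [0.7, 1.1, -0.9]
opening: 0.0608
grasp_force: 38.5
```

carry_out(linear=[[0.15,-0.9,0],[0.15,-0.9,0],[0.15,-0.9,0],[0.15,-0.9,0],[0.15,-0.9,0],[0.15,-0.9,0],[0.15,-0.9,0],[0.15,-0.9,0],[0.15,-0.9,0],[0.15,-0.9,0],[0.15,-0.9,0],[0,0,0]], rotation=[[0,0,0],[0,0,0],[0,0,0],[0,0,0],[0,0,0],[0,0,0],[0,0,0],[0,0,0],[0,0,0],[0,0,0],[0,0,0],[0,0,0]], grip=[1,1,1,1,1,1,1,1,1,1,1,1])

```text
time: 17.9
ee_pos: [0.5104, -0.442, 0.1571]
tcp_rot: [-180.0, -0.0, 89.7]
wrist_force: [1.1, 0.0, -1.3]
opening: 0.0612
grasp_force: 38.6
```

carry_out(linear=[[0,-0.5,0],[0,0,0],[0,0,0]], rotation=[[0,0,0],[0,0,0],[0,0,0]], grip=[1,1,1])

```text
time: 18.2
ee_pos: [0.5105, -0.4499, 0.1583]
tcp_rot: [-180.0, -0.0, 89.8]
wrist_force: [-0.6, -0.4, -2.0]
opening: 0.061
grasp_force: 38.6
```

```bash
python3 - <<'E'
from h import *
m=bot.camera_model("wrist"); o=bot.get_obs(); w=bot.camera("wrist"); print(o["ee_pos"],o["tcp_rot"],o["wrist_force"])
cv2.imwrite("pics/w3.png",w)
w1=cv2.imread("pics/r1.png"); m1=None
c=np.zeros((600,800,3),np.uint8); c[:,:420]=cv2.resize(w[130:350,240:394],(420,600),interpolation=2)
c[:380,420:]=cv2.resize(w1[140:260,257:377],(380,380),interpolation=2); cv2.imwrite("pics/c4.png",c)
E
```

```text
[ 0.51053772 -0.44986309  0.15829035] [-1.79996156e+02 -1.01203691e-02  8.97964155e+01] [-0.57799501 -0.38019153 -2.03819301]
```

View pics/c4.png

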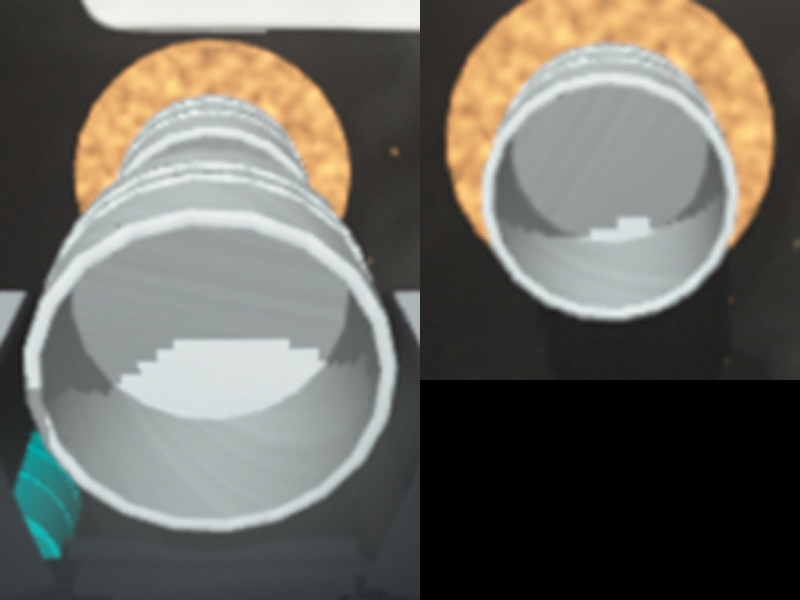

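Left crop: the held medium tin's rim spans 25..397 by 210..531. Right crop: the deep tin's rim spans 483..738 by 75..320. I'll compare the two centres using the same camera.

```bash
python3 - <<'E'
from h import *
m=bot.camera_model("wrist"); o=bot.get_obs()["ee_pos"]; print(o)
T=m["camera_from_world"]
def shifted(p):
    T2=T.copy(); T2[:3,3]=T[:3,3]-T[:3,:3]@(np.array(p)-o); return dict(m,camera_from_world=T2)
m1=shifted((.5112,-.4608,.1539))
d=[(276.9,202),(357.4,202),(317,163.7),(317,241)]
for z in (.060,.063,.066): print("deep",z,rim(m1,d,z))
h=[(249.2,264.5),(385.6,264.5),(317.4,207),(317.4,324.7)]
zr=o[2]-.0295+.044
for z in (zr-.006,zr-.003,zr): print("held",z,rim(m,h,z)[0]-o[:2],rim(m,h,z)[1])
E
```

```text
[ 0.51059083 -0.44969336  0.15839431]
deep 0.06 (array([ 0.5122, -0.4628]), np.float64(62.6))
deep 0.063 (array([ 0.5122, -0.4619]), np.float64(61.7))
deep 0.066 (array([ 0.5122, -0.4609]), np.float64(60.9))
held 0.16689431260716586 [ 0.00100917 -0.00280664] 63.9
held 0.16989431260716586 [ 0.00100917 -0.00100664] 62.3
held 0.17289431260716587 [0.00100917 0.00069336] 60.8
```

Both give a TCP target of about (0.5112, -0.4614). Aligning and lowering.

carry_out(linear=[[0.03,-0.58,0],[0,0,0],[0,0,-0.8],[0,0,-0.8],[0,0,-0.7],[0,0,0],[0,0,0]], rotation=[[0,0,0],[0,0,0],[0,0,0],[0,0,0],[0,0,0],[0,0,0],[0,0,0]], grip=[1,1,1,1,1,1,1])

```text
time: 18.95
ee_pos: [0.5111, -0.4616, 0.1124]
tcp_rot: [-180.0, -0.0, 89.8]
wrist_force: [0.2, -0.2, -1.3]
opening: 0.0609
grasp_force: 38.6
```

carry_out(linear=[[0,0,-0.3],[0,0,-0.2],[0,0,-0.2],[0,0,-0.1],[0,0,-0.1],[0,0,-0.1],[0,0,0],[0,0,0]], rotation=[[0,0,0],[0,0,0],[0,0,0],[0,0,0],[0,0,0],[0,0,0],[0,0,0],[0,0,0]], grip=[1,1,1,1,1,1,1,1])

```text
time: 19.75
ee_pos: [0.5112, -0.4616, 0.0924]
tcp_rot: [180.0, 0.0, 89.8]
wrist_force: [0.1, 1.0, -1.0]
opening: 0.0609
grasp_force: 38.6
```

carry_out(linear=[[0,0,-0.08],[0,0,-0.07],[0,0,-0.05],[0,0,0],[0,0,0]], rotation=[[0,0,0],[0,0,0],[0,0,0],[0,0,0],[0,0,0]], grip=[1,1,1,1,1])

```text
time: 20.25
ee_pos: [0.5113, -0.4619, 0.0896]
tcp_rot: [179.9, 0.1, 89.8]
wrist_force: [-1.9, 1.6, 6.2]
opening: 0.0611
grasp_force: 39.2
```

carry_out(linear=[[0,0,0],[0,0,0],[0,0,0],[0,0,0],[0,0,0],[0,0,0.4],[0,0,1],[0,0,1],[0,0,1],[0,0,1],[0,0,0],[0,0,0]], rotation=[[0,0,0],[0,0,0],[0,0,0],[0,0,0],[0,0,0],[0,0,0],[0,0,0],[0,0,0],[0,0,0],[0,0,0],[0,0,0],[0,0,0]], grip=[-1,-1,-1,-1,-1,-1,-1,-1,-1,-1,-1,-1])

```text
time: 21.45
ee_pos: [0.5114, -0.4618, 0.1766]
tcp_rot: [180.0, 0.0, 89.8]
wrist_force: [0.3, 0.1, -0.7]
opening: 0.0851
grasp_force: 0.0
```

```bash
python3 - <<'E'
from h import *
m=bot.camera_model("wrist"); o=bot.get_obs(); w=bot.camera("wrist"); print(o["ee_pos"])
cv2.imwrite("pics/r2.png",w)
c=np.zeros((600,800,3),np.uint8); c[:,:600]=cv2.resize(w[140:300,237:397],(600,600),interpolation=2); cv2.imwrite("pics/c5.png",c[:, :600])
np.save("m_r2.npy",m["camera_from_world"])
E
```

```text
[ 0.51136893 -0.46179266  0.1765676 ]
```

View pics/c5.png

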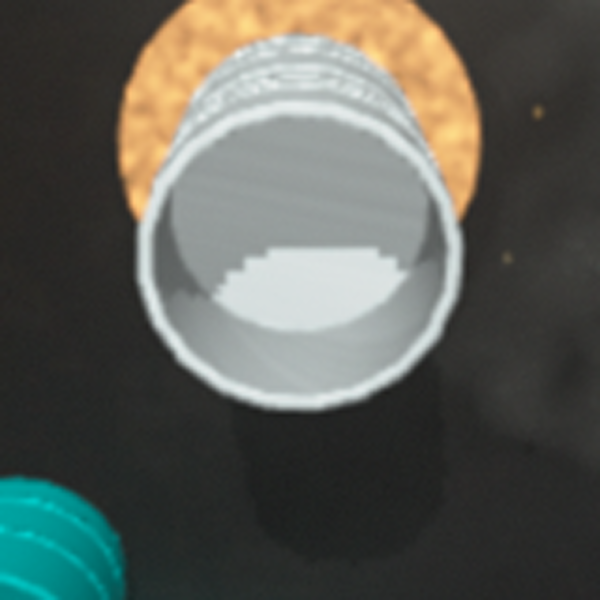

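carry_out(linear=[[-0.87,0.5,0],[-0.87,0.5,0],[-0.87,0.5,0],[-0.87,0.5,0],[-0.87,0.5,0],[-0.87,0.5,0],[0,0,0],[0,0,0]], rotation=[[0,0,0],[0,0,0],[0,0,0],[0,0,0],[0,0,0],[0,0,0],[0,0,0],[0,0,0]], grip=[-1,-1,-1,-1,-1,-1,-1,-1])

```text
time: 22.3
ee_pos: [0.4066, -0.4015, 0.1757]
tcp_rot: [-180.0, -0.0, 89.8]
wrist_force: [0.2, 0.0, -0.0]
opening: 0.0852
grasp_force: 0.0
```

```bash
python3 - <<'E'
from h import *
m=bot.camera_model("wrist"); o=bot.get_obs(); w=bot.camera("wrist"); print(o["ee_pos"],o["tcp_rot"])
cv2.imwrite("pics/w4.png",w); hsv=cv2.cvtColor(w,40)
u,v=map(int,proj(m,(.4065,-.343,.032),1)); print(u,v)
c=blob(hsv[...,2]>85,u,v); print(c.min(0),c.max(0))
for z in (.026,.032,.044): print(z,circ(m,c,z,1))
E
```

```text
[ 0.40659251 -0.40149268  0.17566871] [-1.79978877e+02 -2.45031079e-02  8.97807438e+01]
315 121
[281.  89.] [350. 158.]
0.026 [ 406.3 -345.3   64.6  406.3 -345.4   63.3   63.4]
0.032 [ 406.3 -345.    63.2  406.3 -345.1   62.    62.1]
0.044 [ 406.4 -344.4   60.5  406.4 -344.5   59.3   59.4]
```

The medium tin sits concentric on the deep one (rim spans 138..462 by 100..410 in the crop). The shallow tin is at (0.4063, -0.345), rim 62.0 mm at z=32. Grasping it.

carry_out(linear=[[0,0.94,0],[0,0.94,0],[0,0.94,0],[0,0,-1],[0,0,-1],[0,0,-1],[0,0,-1],[0,0,-1],[0,0,-1],[0,0,-1],[0,0,-0.5],[0,0,0]], rotation=[[0,0,0],[0,0,0],[0,0,0],[0,0,0],[0,0,0],[0,0,0],[0,0,0],[0,0,0],[0,0,0],[0,0,0],[0,0,0],[0,0,0]], grip=[-1,-1,-1,-1,-1,-1,-1,-1,-1,-1,-1,-1])

```text
time: 23.55
ee_pos: [0.4064, -0.3446, 0.0245]
tcp_rot: [-179.9, -0.1, 89.8]
wrist_force: [-0.6, 0.8, 0.2]
opening: 0.0852
grasp_force: 0.0
```

carry_out(linear=[[0,0,-0.4],[0,0,-0.1],[0,0,0],[0,0,0],[0,0,0],[0,0,0],[0,0,0],[0,0,0],[0,0,0],[0,0,0]], rotation=[[0,0,0],[0,0,0],[0,0,0],[0,0,0],[0,0,0],[0,0,0],[0,0,0],[0,0,0],[0,0,0],[0,0,0]], grip=[-1,-1,-1,1,1,1,1,1,1,1])

```text
time: 24.55
ee_pos: [0.407, -0.3455, 0.0173]
tcp_rot: [179.9, 0.0, 89.8]
wrist_force: [-1.5, 1.8, 5.1]
opening: 0.0611
grasp_force: 37.9
```

carry_out(linear=[[0,0,0.5],[0,0,1],[0,0,1],[0,0,1],[0,0,1],[0,0,1],[0,0,1],[0,0,1],[0,0,0.6],[0.87,-0.97,0],[0.87,-0.97,0],[0.87,-0.97,0]], rotation=[[0,0,0],[0,0,0],[0,0,0],[0,0,0],[0,0,0],[0,0,0],[0,0,0],[0,0,0],[0,0,0],[0,0,0],[0,0,0],[0,0,0]], grip=[1,1,1,1,1,1,1,1,1,1,1,1])

```text
time: 25.75
ee_pos: [0.4595, -0.4041, 0.1787]
tcp_rot: [180.0, 0.0, 89.8]
wrist_force: [0.0, 0.4, -1.0]
opening: 0.0614
grasp_force: 38.3
```

carry_out(linear=[[0.87,-0.97,0],[0.87,-0.97,0],[0.87,-0.97,0],[0,0,0],[0,0,0]], rotation=[[0,0,0],[0,0,0],[0,0,0],[0,0,0],[0,0,0]], grip=[1,1,1,1,1])

```text
time: 26.25
ee_pos: [0.511, -0.4616, 0.1775]
tcp_rot: [-179.9, -0.1, 89.8]
wrist_force: [-0.8, 0.8, -0.8]
opening: 0.0612
grasp_force: 38.4
```

```bash
python3 - <<'E'
from h import *
m=bot.camera_model("wrist"); o=bot.get_obs(); w=bot.camera("wrist"); print(o["ee_pos"],o["tcp_rot"])
cv2.imwrite("pics/w5.png",w)
cv2.imwrite("pics/c6.png",cv2.resize(w[140:340,217:417],(600,600),interpolation=2))
# medium rim from c5 (scale 3.75, origin 237,140)
m2=dict(m,camera_from_world=np.load("m_r2.npy"))
d=[(237+138/3.75,140+252/3.75),(237+462/3.75,140+252/3.75),(317,140+100/3.75),(317,140+410/3.75)]
for z in (.098,.101,.104): print("med",z,rim(m2,d,z))
E
```

```text
[ 0.51104597 -0.46156107  0.17745897] [-1.79930974e+02 -6.28959508e-02  8.97846409e+01]
med 0.098 (array([ 0.5123, -0.4636]), np.float64(63.2))
med 0.101 (array([ 0.5123, -0.4625]), np.float64(62.3))
med 0.104 (array([ 0.5123, -0.4615]), np.float64(61.4))
```

View pics/c6.png

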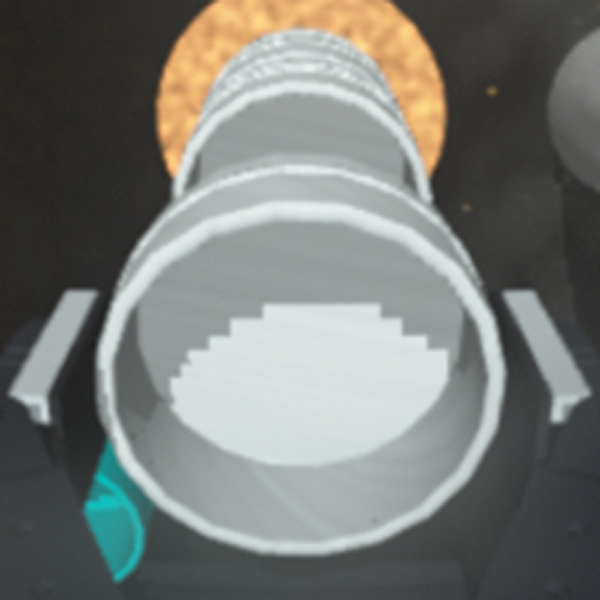

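The held shallow tin's rim centre is at (317,265), the same place as the medium tin when it was held, so it is aligned. Lowering.

carry_out(linear=[[0.01,-0.02,0],[0,0,-0.8],[0,0,-0.8],[0,0,-0.7],[0,0,-0.3],[0,0,-0.2],[0,0,-0.1],[0,0,-0.1],[0,0,0],[0,0,0]], rotation=[[0,0,0],[0,0,0],[0,0,0],[0,0,0],[0,0,0],[0,0,0],[0,0,0],[0,0,0],[0,0,0],[0,0,0]], grip=[1,1,1,1,1,1,1,1,1,1])

```text
time: 27.3
ee_pos: [0.5115, -0.4621, 0.1186]
tcp_rot: [180.0, 0.0, 89.8]
wrist_force: [0.4, -0.5, -0.9]
opening: 0.0612
grasp_force: 38.4
```

carry_out(linear=[[0,0,-0.08],[0,0,-0.07],[0,0,0],[0,0,0]], rotation=[[0,0,0],[0,0,0],[0,0,0],[0,0,0]], grip=[1,1,1,1])

```text
time: 27.7
ee_pos: [0.5115, -0.4621, 0.1155]
tcp_rot: [180.0, 0.0, 89.8]
wrist_force: [0.4, -0.9, 1.0]
opening: 0.0606
grasp_force: 38.6
```

carry_out(linear=[[0,0,-0.04],[0,0,0],[0,0,0],[0,0,0],[0,0,0],[0,0,0],[0,0,0],[0,0,0.4],[0,0,1],[0,0,1],[0,0,1],[0,0,0.8]], rotation=[[0,0,0],[0,0,0],[0,0,0],[0,0,0],[0,0,0],[0,0,0],[0,0,0],[0,0,0],[0,0,0],[0,0,0],[0,0,0],[0,0,0]], grip=[1,1,-1,-1,-1,-1,-1,-1,-1,-1,-1,-1])

```text
time: 28.9
ee_pos: [0.5115, -0.4621, 0.2006]
tcp_rot: [179.9, 0.1, 89.8]
wrist_force: [-0.7, -0.8, -0.5]
opening: 0.0854
grasp_force: 0.0
```

```bash
python3 - <<'E'
from h import *
m=bot.camera_model("wrist"); o=bot.get_obs(); w=bot.camera("wrist"); s=bot.camera("side"); print(o["ee_pos"])
np.save("m_r3.npy",m["camera_from_world"])
c=np.zeros((600,800,3),np.uint8); c[:,:600]=cv2.resize(w[140:300,237:397],(600,600),interpolation=2)
c[:300,600:]=cv2.resize(s[120:210,320:380],(200,300),interpolation=2); cv2.imwrite("pics/c7.png",c)
E
```

```text
[ 0.51151509 -0.46211376  0.20061271]
```

View pics/c7.png

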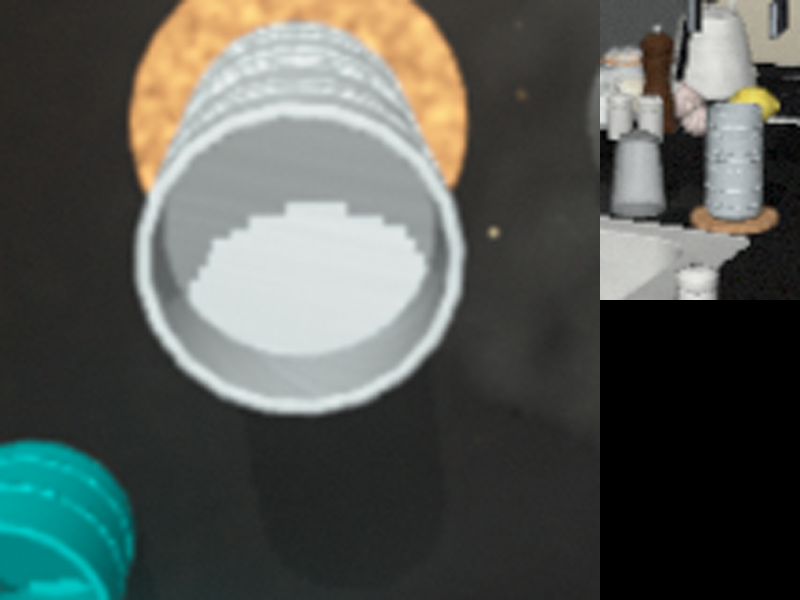

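The three-tin stack is straight in both views; the shallow rim spans 135..465 by 103..413 in the crop. Off to the lid.

carry_out(linear=[[-0.27,1,0],[-0.27,1,0],[-0.27,1,0],[-0.27,1,0],[-0.27,1,0],[-0.27,1,0],[-0.27,1,0],[-0.27,1,0],[-0.27,1,0],[-0.27,1,0],[-0.27,1,0],[-0.27,1,0]], rotation=[[0,0,0],[0,0,0],[0,0,0],[0,0,0],[0,0,0],[0,0,0],[0,0,0],[0,0,0],[0,0,0],[0,0,0],[0,0,0],[0,0,0]], grip=[-1,-1,-1,-1,-1,-1,-1,-1,-1,-1,-1,-1])

```text
time: 30.2
ee_pos: [0.4461, -0.2211, 0.1978]
tcp_rot: [-180.0, -0.0, 89.8]
wrist_force: [-0.7, 0.2, -0.1]
opening: 0.0855
grasp_force: 0.0
```

carry_out(linear=[[-0.27,1,-0.4],[-0.27,1,-0.4],[-0.27,1,-0.4],[-0.27,1,-0.4],[-0.27,1,-0.4],[0,0,0],[0,0,0]], rotation=[[0,0,0],[0,0,0],[0,0,0],[0,0,0],[0,0,0],[0,0,0],[0,0,0]], grip=[-1,-1,-1,-1,-1,-1,-1])

```text
time: 30.9
ee_pos: [0.4195, -0.1219, 0.1582]
tcp_rot: [-180.0, 0.0, 89.9]
wrist_force: [-0.5, 0.1, 1.0]
opening: 0.0853
grasp_force: 0.0
```

```bash
python3 - <<'E'
from h import *
m=bot.camera_model("wrist"); o=bot.get_obs(); w=bot.camera("wrist"); print(o["ee_pos"])
hsv=cv2.cvtColor(w,40); u,v=map(int,proj(m,(.42,-.059,.035),1)); print(u,v)
k=(hsv[...,1]>100)&(hsv[...,2]>60)&(hsv[...,0]<22)
cv2.imwrite("pics/c8.png",cv2.resize(w[v-60:v+60,u-80:u+80],(800,600),interpolation=2))
c=blob(k,u,v); print(c.min(0),c.max(0),circ(m,c,.035,1),circ(m,c,.028,1))
g=np.zeros(k.shape,bool); c2=blob((hsv[...,2]>85),u+20,v); print(c2.min(0),c2.max(0),circ(m,c2,.010,1))
E
```

```text
[ 0.41947453 -0.12187735  0.15816895]
316 117
[307. 101.] [330. 124.] [421.9 -55.   20.2 422.  -55.   19.3  19.5] [422.  -55.1  20.8 422.  -55.   19.8  20.1]
[284.  79.] [353. 146.] [422.1 -55.1  62.7 422.1 -55.3  60.6  61.7]
```

View pics/c8.png

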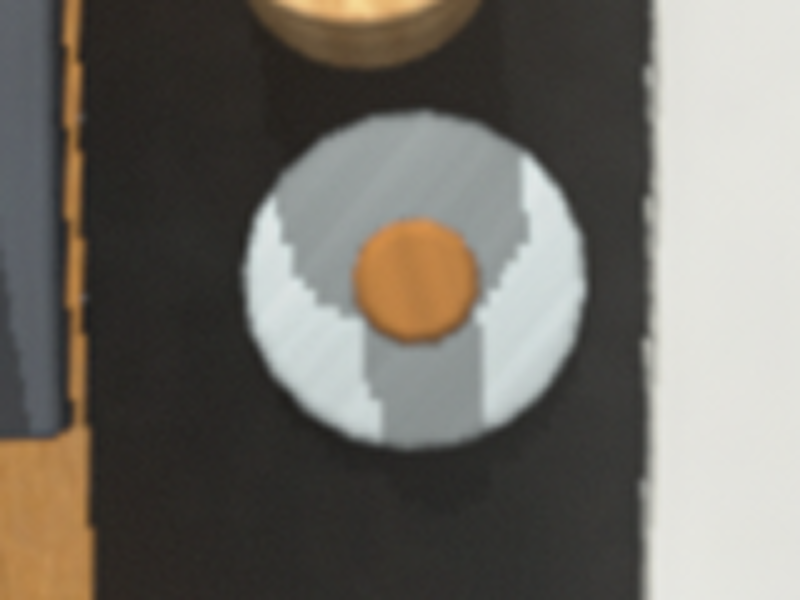

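The lid stands on its plug with the knob at about (318,113), centre (0.422, -0.055). Grasping the knob.

carry_out(linear=[[0.03,0.83,0],[0.03,0.83,0],[0.03,0.84,0],[0.03,0.84,0],[0,0,-0.9],[0,0,-1],[0,0,-1],[0,0,-1],[0,0,-1],[0,0,-0.8],[0,0,-0.5],[0,0,0]], rotation=[[0,0,0],[0,0,0],[0,0,0],[0,0,0],[0,0,0],[0,0,0],[0,0,0],[0,0,0],[0,0,0],[0,0,0],[0,0,0],[0,0,0]], grip=[-1,-1,-1,-1,-1,-1,-1,-1,-1,-1,-1,-1])

```text
time: 32.15
ee_pos: [0.4215, -0.0556, 0.0334]
tcp_rot: [-179.9, -0.0, 89.8]
wrist_force: [0.6, -0.0, -0.2]
opening: 0.0854
grasp_force: 0.0
```

carry_out(linear=[[0,0,-0.4],[0,0,-0.1],[0,0,0],[0,0,0],[0,0,0],[0,0,0],[0,0,0],[0,0,0],[0,0,0],[0,0,0],[0,0,0],[0,0,0]], rotation=[[0,0,0],[0,0,0],[0,0,0],[0,0,0],[0,0,0],[0,0,0],[0,0,0],[0,0,0],[0,0,0],[0,0,0],[0,0,0],[0,0,0]], grip=[-1,-1,-1,1,1,1,1,1,1,1,1,1])

```text
time: 33.35
ee_pos: [0.4221, -0.0552, 0.0247]
tcp_rot: [180.0, -0.0, 89.8]
wrist_force: [-1.8, 0.2, 5.5]
opening: 0.0198
grasp_force: 34.5
```

carry_out(linear=[[0,0,0.3],[0,0,0.8],[0,0,1],[0,0,1],[0,0,1],[0,0,1],[0,0,1],[0,0,1],[0,0,1],[0,0,1],[0,0,0],[0,0,0]], rotation=[[0,0,0],[0,0,0],[0,0,0],[0,0,0],[0,0,0],[0,0,0],[0,0,0],[0,0,0],[0,0,0],[0,0,0],[0,0,0],[0,0,0]], grip=[1,1,1,1,1,1,1,1,1,1,1,1])

```text
time: 34.55
ee_pos: [0.4221, -0.0553, 0.2061]
tcp_rot: [-180.0, 0.0, 89.8]
wrist_force: [-0.5, 0.6, -1.3]
opening: 0.0202
grasp_force: 34.5
```

```bash
python3 - <<'E'
from h import *
m=bot.camera_model("wrist"); o=bot.get_obs(); w=bot.camera("wrist"); print(o["ee_pos"],o["opening"])
cv2.imwrite("pics/g4.png",w)
cv2.imwrite("pics/c9.png",cv2.resize(w[170:370,217:417],(600,600),interpolation=2))
# shallow rim from c7
m2=dict(m,camera_from_world=np.load("m_r3.npy"))
d=[(237+135/3.75,140+256/3.75),(237+465/3.75,140+256/3.75),(317,140+103/3.75),(317,140+413/3.75)]
for z in (.124,.127,.130): print("shal",z,rim(m2,d,z))
E
```

```text
[ 0.42205015 -0.05525283  0.20609297] 0.02019836633978751
shal 0.124 (array([ 0.5125, -0.4639]), np.float64(63.2))
shal 0.127 (array([ 0.5125, -0.4628]), np.float64(62.3))
shal 0.13 (array([ 0.5125, -0.4618]), np.float64(61.4))
```

View pics/c9.png

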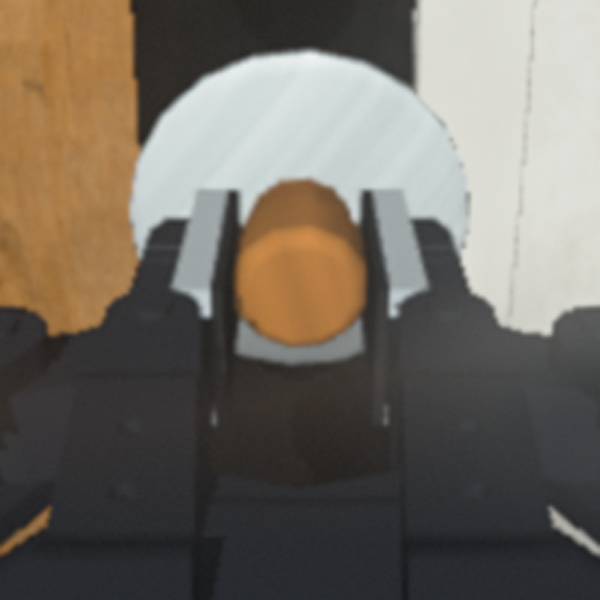

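The lid hangs level by its knob; the disc spans 130..470 by 50..362 in the crop.

```bash
python3 - <<'E'
from h import *
m=bot.camera_model("wrist"); o=bot.get_obs()["ee_pos"]
h=[(260.3,239),(373.7,239),(317,186.7),(317,290.7)]
for z in (-.018,-.0147): print(z,rim(m,h,o[2]+z)[0]-o[:2],rim(m,h,o[2]+z)[1])
k=[(217+100*3/3-21.7,0)]
E
```

```text
-0.018 [0.00083181 0.00020073] 61.8
-0.0147 [0.00083181 0.00170073] 60.4
```

carry_out(linear=[[0.22,-1,0],[0.22,-1,0],[0.22,-1,0],[0.22,-1,0],[0.22,-1,0],[0.22,-1,0],[0.22,-1,0],[0.22,-1,0],[0.22,-1,0],[0.22,-1,0],[0.22,-1,0],[0.22,-1,0]], rotation=[[0,0,0],[0,0,0],[0,0,0],[0,0,0],[0,0,0],[0,0,0],[0,0,0],[0,0,0],[0,0,0],[0,0,0],[0,0,0],[0,0,0]], grip=[1,1,1,1,1,1,1,1,1,1,1,1])

```text
time: 35.8
ee_pos: [0.4744, -0.2958, 0.2048]
tcp_rot: [-179.9, -0.1, 89.8]
wrist_force: [0.0, 0.7, -1.1]
opening: 0.02
grasp_force: 34.4
```

carry_out(linear=[[0.22,-1,0],[0.22,-1,0],[0.22,-1,0],[0.22,-1,0],[0.22,-1,0],[0.22,-1,0],[0.22,-1,0],[0.22,-1,0],[0,0,0],[0,0,0]], rotation=[[0,0,0],[0,0,0],[0,0,0],[0,0,0],[0,0,0],[0,0,0],[0,0,0],[0,0,0],[0,0,0],[0,0,0]], grip=[1,1,1,1,1,1,1,1,1,1])

```text
time: 36.8
ee_pos: [0.5096, -0.455, 0.2047]
tcp_rot: [-179.9, -0.1, 89.8]
wrist_force: [-0.4, -0.1, -0.9]
opening: 0.0206
grasp_force: 34.5
```

carry_out(linear=[[0.1,-0.4,0],[0,0,-0.8],[0,0,-0.7],[0,0,-0.4],[0,0,-0.3],[0,0,-0.2],[0,0,-0.1],[0,0,-0.1],[0,0,0],[0,0,0]], rotation=[[0,0,0],[0,0,0],[0,0,0],[0,0,0],[0,0,0],[0,0,0],[0,0,0],[0,0,0],[0,0,0],[0,0,0]], grip=[1,1,1,1,1,1,1,1,1,1])

```text
time: 37.8
ee_pos: [0.5121, -0.4633, 0.1548]
tcp_rot: [180.0, 0.0, 89.8]
wrist_force: [0.8, -0.7, 0.0]
opening: 0.0201
grasp_force: 34.5
```

carry_out(linear=[[0,0,-0.08],[0,0,-0.08],[0,0,-0.03],[0,0,0],[0,0,0]], rotation=[[0,0,0],[0,0,0],[0,0,0],[0,0,0],[0,0,0]], grip=[1,1,1,1,1])

```text
time: 38.3
ee_pos: [0.512, -0.4632, 0.1506]
tcp_rot: [-180.0, -0.0, 89.8]
wrist_force: [-1.0, 0.0, -0.7]
opening: 0.0201
grasp_force: 34.5
```

carry_out(linear=[[0,0,-0.06],[0,0,-0.04],[0,0,0],[0,0,0]], rotation=[[0,0,0],[0,0,0],[0,0,0],[0,0,0]], grip=[1,1,1,1])

```text
time: 38.7
ee_pos: [0.5122, -0.4634, 0.1498]
tcp_rot: [179.9, 0.1, 89.8]
wrist_force: [-1.4, 0.9, 4.3]
opening: 0.0201
grasp_force: 35.0
```

The lid made contact at z=0.1498 (expected 0.1497), so it is seated. Releasing and backing off.

carry_out(linear=[[0,0,0],[0,0,0],[0,0,0],[0,0,0],[0,0,0],[0,0,0],[0,0,0.4],[0,0,1],[0,0,1],[0,0,1],[0,0,1],[0,0,0]], rotation=[[0,0,0],[0,0,0],[0,0,0],[0,0,0],[0,0,0],[0,0,0],[0,0,0],[0,0,0],[0,0,0],[0,0,0],[0,0,0],[0,0,0]], grip=[-1,-1,-1,-1,-1,-1,-1,-1,-1,-1,-1,-1])

```text
time: 39.9
ee_pos: [0.5125, -0.4637, 0.2406]
tcp_rot: [179.8, 0.2, 89.8]
wrist_force: [-0.2, -0.6, 0.4]
opening: 0.0856
grasp_force: 0.0
```

```bash
python3 - <<'E'
from h import *
w=bot.camera("wrist"); s=bot.camera("side"); print(bot.get_obs()["ee_pos"],bot.get_obs()["opening"])
c=np.zeros((600,800,3),np.uint8); c[:300,:400]=cv2.resize(w[130:310,197:437],(400,300),interpolation=2)
c[:600,400:]=cv2.resize(s[110:230,310:390],(400,600),interpolation=2)
c[300:,:400]=cv2.resize(s[160:300,235:422],(400,300),interpolation=2); cv2.imwrite("pics/c10.png",c)
E
```

```text
[ 0.51220496 -0.46338146  0.23692067] 0.08492787183245014
```

View pics/c10.png

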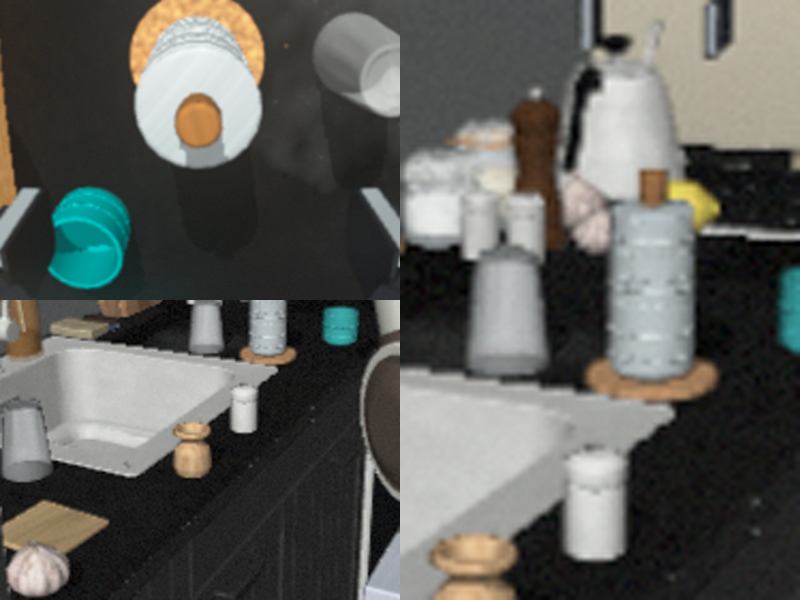

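The stack is straight and closed with the lid (wrist crop (198,105)), with no gaps, centred on the cork. The bystanders stand as before and the gripper is clear.

```bash
python3 -c "
from workcell import bot
print(bot.job_done())"
```

```text
the job is handed in; nothing more can be done
None
```

The three tins are stacked deep, medium, shallow on the middle of the cork mat and closed with the lid, each seated in the rim below; the egg cup, shaker, mug and garlic were not touched, and the job was handed in at about 40 s.

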